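# Dock the measuring modules in their matching cradles

### The arm

A 7-joint arm with a two-finger parallel gripper is mounted at the origin on the work surface. World frame = base frame: x ahead of the robot, y to its left, z up, the work surface at z = 0. Lengths are in mm, angles in rad, forces in N, time in s.
With the tool pointing down it reaches from about 400 to 875 mm from the base axis. Payload 4.4 kg.
Tool frame: the origin (TCP) lies midway between the tips of the shut fingers; the grasp point (between the pads) lies 19 mm behind it; z points along the fingers, y is the line along which they close (so a half turn about z gives the same grasp; the last joint's range is limited). The gripper opens to 85 mm and grips with 20 to 120 N. Pads are 22 mm wide; open, the fingers measure 114 mm over their backs; the gripper's body (76 mm by 85 mm) begins 54 mm behind the grasp point. The pads swing forward as they close: fully open they stand 13 mm farther back than shut.
Start: joints at [-1.274, 0.628, 0.038, 1.517, -0.027, 0.996, -0.02], TCP at [230.658, 607.713, 231.313] pointing down, gripper open.
Joint ranges: [-3.06, 3.06], [-0.37, 2.12], [-1.25, 1.32], [0.18, 2.47], [-1.1, 4.24], [0.23, 1.98], [-2.94, 2.94]. Speed limits (rad/s): [2.57, 2.57, 3.14, 3.14, 3.14, 3.14, 3.14].

### API

Orientations are given as [roll, pitch, yaw] about the fixed x, y, z axes, in that order (R = Rz(yaw) Ry(pitch) Rx(roll)).
In Python, from cell import readout, optics, order gives the robot as it stands.
- The arm moves only by the shell command python3 -m jog 'ROWS'. ROWS is a JSON object of lists of equal length, an entry for each row: "claw": the opening, from 0 (shut) to 1 (fully open); "xyz": the shift along the tool's x, y, z each as a share of 0.1 m, from -1 to 1, a list of three; "twist": the turn, a rotation vector about the tool's x, y, z each as a share of 180 degrees, from -1 to 1, a list of three. A call has 1 to 12 rows; each row shifts and turns the commanded pose from where the row before left it, along the tool's axes as they then stand; what a row does not reach is not made up. A row lasts 1/8 s, in which the tool goes at most 62.5 mm and 10.7 degrees, less where a joint would pass 70% of its speed; a pose out of reach is approached as far as the arm can. A call with a number of a shift or a turn outside -1 to 1 is refused whole. A call with a gripper value outside its range is refused whole. The fingers move at their own pace and stop on an object; the grip force is fixed at half the most. Time passes only in rows, so rows that do not move let the fingers close. It gives the time, the measured TCP pose, the force, the opening and the grip force at its end, in the units of the state.
- readout.read_state(): the state, without advancing time (a new reading comes with each control period).
- optics.get_image(name): name is "side" or "top"; returns a dict with "color" (420x560x3 uint8, red, green, blue), "fovy" (degrees; the focal length in pixels is half the picture's height over the tangent of half this angle, whatever the lens; pixels are square), "cx", "cy" (the principal point, pixels), "view" (4x4, takes a point from world to camera coordinates). Camera axes: x right, y up, looking along -z (the intrinsics and any distortion apply to the point x, -y, -z); pixel columns grow to the right and rows downward; lengths in mm; the calibration is good to about 2 mm. A picture is of the moment at which its call begins. There is no depth.
- order.finish_job(): hands the job in; it is judged then, once.
Trained networks look in the newest picture that a camera, given by its name, has taken for a name from the list of things; names that differ only in an ending like _2 or _b are one class to them, and where a whole thing is asked for, a point or a joint stands for the part that bears it (a point fixed in the world has none). Each returns a list of dicts, best first, with "score" (0 to 1); they miss things now and then, are a little off and sometimes report something else, mostly with a low value. They report only what shows in the picture. A call takes as long as a camera call. They do not tell look-alikes from the thing itself.
- optics.boxes_of(camera, label): "rect" ([left, top, width, height] in pixels, round what is visible of it).
The state is a dict: "clock": time; "qpos": joint angles; "qd": joint speeds; "tau": joint torques, N m; "eef_pos": TCP position; "tool_rot": TCP orientation; "force": force on the tool from outside, world axes, zero at the start; "torque": the same for the moment, N m; "width": finger opening in mm; "gripper_force": force on a finger pad.
Only numpy, scipy, OpenCV 4.12 (cv2) and the standard library are available. Lean on these libraries where they do the work, as an engineer would, in place of code of your own. Each camera call takes 0.05 s, during which the arm holds its last target. There are 200 camera calls.

### The job

Dock the two measuring modules: slide each one along the bench into the docking cradle that carries the round plug of the same colour as its connectors, and push it fully home, straight between the guide rails with its leading connector against the contact block. Slide them, do not pick them up, and leave the carton, the spare grey plug and the multimeter where they are.

Things in the scene. Friction and masses are not known exactly. Their poses are not given: they have to be found in the camera images.
- orange_module: Silver finned measuring module, about 0.5 kg, housing 102 long x 92 wide x 41 mm high, orange label on top. Middle of each end: one orange connector 50 mm wide, 7 to 31 mm above the bench, standing 14 mm out (130 mm over both); beside it 21 mm of flat end face is free each side. Both ends alike: either may lead. Origin: centre of underside; x lengthwise through the connectors, z up.
- blue_module: Silver finned measuring module, about 0.5 kg, housing 102 long x 92 wide x 41 mm high, blue label on top. Middle of each end: one blue connector 50 mm wide, 7 to 31 mm above the bench, standing 14 mm out (130 mm over both); beside it 21 mm of flat end face is free each side. Both ends alike: either may lead. Origin: centre of underside; x lengthwise through the connectors, z up.
- left_cradle: Fixed docking cradle on the left. Origin: on the bench under the middle of its contact face; x points the way a module slides in (roughly world +y). Grey contact block at x 0 to 70 mm, 130 wide, 56 high. Two white guide rails, 30 high, 98 mm apart, straight to x = -65 mm, then splaying to 155 mm apart at x = -100. Module home: its origin at x = -65 mm, y = 0, its x along this x.
- right_cradle: Fixed docking cradle on the right. Origin: on the bench under the middle of its contact face; x points the way a module slides in (roughly world -y). Grey contact block at x 0 to 70 mm, 130 wide, 56 high. Two white guide rails, 30 high, 98 mm apart, straight to x = -65 mm, then splaying to 155 mm apart at x = -100. Module home: its origin at x = -65 mm, y = 0, its x along this x.
- orange_plug: Round orange adapter plug, 48 mm diameter, 26 mm high, fixed in the round socket on top of one of the contact blocks (either one); it tells which module that cradle is for. Origin: centre of its underside, 60 mm above the bench and 35 mm behind the contact face, on the cradle's middle line.
- blue_plug: Round blue adapter plug, 48 mm diameter, 26 mm high, fixed in the round socket on top of one of the contact blocks (either one); it tells which module that cradle is for. Origin: centre of its underside, 60 mm above the bench and 35 mm behind the contact face, on the cradle's middle line.
- left_cradle_socket (a point): Middle of the round socket on top of the left cradle's contact block, 60 mm above the bench, 35 mm behind the contact face; a plug's origin lies here.
- right_cradle_socket (a point): The same point of the right cradle.
- carton: Bystander: small brown cardboard carton, 110 x 80 x 45 mm. Origin: centre of its underside, x along its length.
- spare_plug: Bystander: a spare grey adapter plug standing loose on the bench, 48 mm diameter, 26 mm high; belongs to neither module. Origin: centre of its underside.
- multimeter: Bystander: yellow hand-held multimeter lying on its back, 165 x 80 x 50 mm. Origin: centre of its underside, x along its length.
Mind the look-alikes: they are no part of the job. What is shaped like the orange_module but purple or red is not meant.

How it is judged (in metres and radians):
At the end, for the whole second after the job is handed in: Each module rests flat and still on the bench in the cradle whose contact block carries the plug of its own colour, its leading connector within 6 mm of the contact face, its middle within 8 mm of the cradle's middle line and turned less than 0.1 rad from it (((horizontal distance between orange_plug and left_cradle_socket below 0.03 m and x of orange_module in the frame of left_cradle between -0.071 and -0.055 m and y of orange_module in the frame of left_cradle between -0.008 and 0.008 m and angle between the x axis of orange_module and the x axis of left_cradle, either way round below 0.1 rad) or (horizontal distance between orange_plug and right_cradle_socket below 0.03 m and x of orange_module in the frame of right_cradle between -0.071 and -0.055 m and y of orange_module in the frame of right_cradle between -0.008 and 0.008 m and angle between the x axis of orange_module and the x axis of right_cradle, either way round below 0.1 rad)) and height (world z) of each of orange_module, blue_module below 0.006 m and angle between each of orange_module, blue_module's own z axis and vertical below 0.1 rad and linear speed of each of orange_module, blue_module below 0.01 m/s and ((horizontal distance between blue_plug and left_cradle_socket below 0.03 m and x of blue_module in the frame of left_cradle between -0.071 and -0.055 m and y of blue_module in the frame of left_cradle between -0.008 and 0.008 m and angle between the x axis of blue_module and the x axis of left_cradle, either way round below 0.1 rad) or (horizontal distance between blue_plug and right_cradle_socket below 0.03 m and x of blue_module in the frame of right_cradle between -0.071 and -0.055 m and y of blue_module in the frame of right_cradle between -0.008 and 0.008 m and angle between the x axis of blue_module and the x axis of right_cradle, either way round below 0.1 rad))); the robot touches nothing.
It fails at once if a module is picked up (more than 40 mm off the bench) or tipped over (height (world z) of any of orange_module, blue_module above 0.04 m or angle between any of orange_module, blue_module's own z axis and vertical above 0.6 rad).
It fails at once if the carton, the spare grey plug or the multimeter is moved more than 25 mm (distance of any of carton, spare_plug, multimeter from where it was at the start of the episode above 0.025 m).
It also fails if it takes over 67 s, if anything falls off the work surface, if the arm or the gripper's body presses on something with over 40 N, if the wrist force passes 120 N, or if a joint passes its speed limit or range.

## Working session

There is one attempt and no reset: what is moved stays moved. The work goes in short steps, Python scripts to look and compute and a shell command to move; the robot and the scene stay as the last step left them, time stands still between calls to the robot, and variables do not carry over. Pictures are saved under pics/ and viewed, at most 10 in all, crops included, and the job is handed in when it is done.

```bash
mkdir -p pics; ls
python3 - <<'E'
from cell import readout, optics
import cv2, numpy as np
s=readout.read_state(); print(s)
for n in ("top","side"):
    im=optics.get_image(n); cv2.imwrite(f"pics/{n}0.png",im["color"][:,:,::-1])
    print(n,im["fovy"],im["cx"],im["cy"],np.array(im["view"]).round(4).tolist(),[k for k in im])
    for l in ("orange_module","blue_module","left_cradle","right_cradle","orange_plug","blue_plug","carton","spare_plug","multimeter"):
        print(l,[(np.round(d["rect"]).tolist(),round(d["score"],2)) for d in optics.boxes_of(n,l)[:4]])
E
```

```text
pics
{'clock': 0.0, 'qpos': array([-1.27379194,  0.62936658,  0.03842075,  1.51839364, -0.02698651,
        0.99630417, -0.02003069]), 'qd': array([-0.00065366,  0.00119697,  0.00026545, -0.00067633,  0.00022018,
       -0.00102847, -0.00191567]), 'tau': array([-2.03606595e-05, -5.63393354e+01,  1.22644342e+00, -1.93453234e+01,
        1.10759438e-02,  1.03139048e-02, -4.59524557e-06]), 'eef_pos': array([230.42062571, 607.09921004, 230.36726279]), 'tool_rot': array([-3.13963856e+00,  2.64181226e-05,  2.77878151e+00]), 'force': array([ 0.40235954, -0.4555118 ,  0.70364085]), 'torque': array([ 0.00773638,  0.01515591, -0.01705924]), 'gripper_force': 0.0, 'width': 85.23990727214608}
top 55.33643233945871 278.6375688491906 210.84098304499022 [[-0.0087, -1.0, -0.0002, 1.3301], [0.9984, -0.0087, 0.0554, -575.9231], [-0.0554, 0.0003, 0.9985, -1290.9343], [0.0, 0.0, 0.0, 1.0]] ['color', 'fovy', 'cx', 'cy', 'view']
orange_module [([202.0, 123.0, 39.0, 41.0], 0.94), ([332.0, 130.0, 45.0, 34.0], 0.72), ([272.0, 111.0, 44.0, 29.0], 0.68), ([259.0, 164.0, 41.0, 29.0], 0.58)]
blue_module [([256.0,
[... 724 characters left out ...]
82.0, 191.0, 39.0, 39.0], 0.97), ([337.0, 196.0, 39.0, 39.0], 0.96), ([296.0, 146.0, 38.0, 33.0], 0.72), ([340.0, 248.0, 46.0, 45.0], 0.7)]
blue_module [([211.0, 203.0, 32.0, 43.0], 0.59), ([194.0, 335.0, 47.0, 81.0], 0.5)]
left_cradle [([210.0, 99.0, 60.0, 51.0], 0.73), ([270.0, 318.0, 93.0, 91.0], 0.56)]
right_cradle [([269.0, 317.0, 89.0, 95.0], 0.91), ([280.0, 189.0, 40.0, 41.0], 0.41), ([209.0, 101.0, 59.0, 52.0], 0.17)]
orange_plug [([314.0, 359.0, 21.0, 24.0], 0.61)]
blue_plug [([224.0, 99.0, 17.0, 15.0], 0.64), ([170.0, 124.0, 20.0, 14.0], 0.23)]
carton [([150.0, 149.0, 40.0, 39.0], 0.78)]
spare_plug [([170.0, 125.0, 19.0, 11.0], 0.53)]
multimeter [([192.0, 334.0, 51.0, 82.0], 0.75)]
```

Run:
```python
import cv2
im=cv2.imread("pics/top0.png")[90:315,90:470]
cv2.imwrite("pics/top0c.png",cv2.resize(im,None,fx=2.1,fy=2.1,interpolation=cv2.INTER_CUBIC))
```

```text
(no output)
```

View pics/top0c.png

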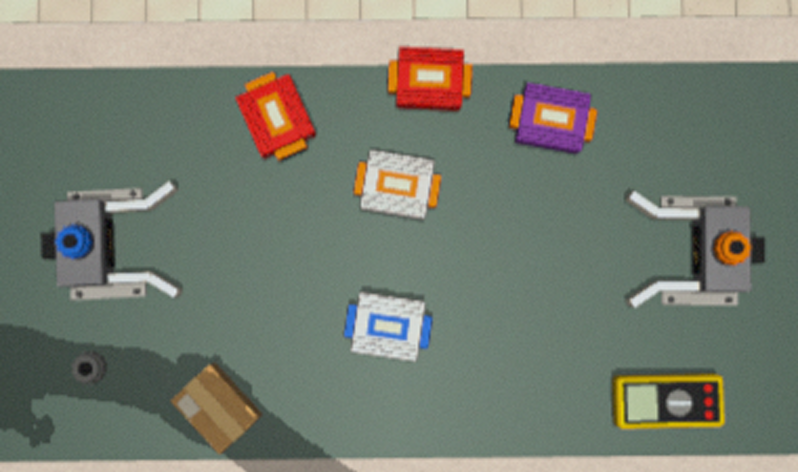

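View pics/side0.png

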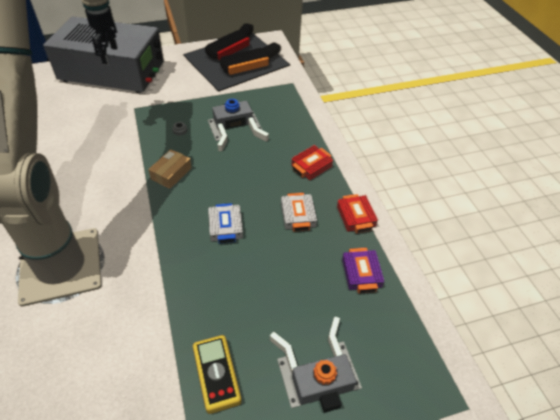

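The candidates for the orange module, in top-image pixels, are silver (279,177), red (221,142), red (294,127) and purple (353,146). I choose the silver one. The blue module at (275,245) is the only one of its kind. The orange plug is on the right cradle at (438,207) and the blue plug on the left at (125,204).

```bash
cat > h.py <<'E'
import cv2, numpy as np
from cell import readout, optics
def shot(n,fn=None):
    im=optics.get_image(n); im["bgr"]=im["color"][:,:,::-1].copy()
    if fn: cv2.imwrite(fn,im["bgr"])
    return im
def world(im,u,v,z):
    f=im["color"].shape[0]/2/np.tan(np.radians(im["fovy"])/2); V=np.array(im["view"])
    R,t=V[:3,:3],V[:3,3]; c=-R.T@t
    d=R.T@np.array([(u-im["cx"])/f,-(v-im["cy"])/f,-1]); return (c+d*(z-c[2])/d[2])[:2]
def pix(im,P):
    f=im["color"].shape[0]/2/np.tan(np.radians(im["fovy"])/2); V=np.array(im["view"])
    q=V[:3,:3]@np.asarray(P,float)+V[:3,3]; return np.array([im["cx"]-f*q[0]/q[2],im["cy"]+f*q[1]/q[2]])
def blobs(im,hlo,hhi,box,smin=110,amin=12):
    hsv=cv2.cvtColor(im["bgr"],cv2.COLOR_BGR2HSV); m=cv2.inRange(hsv,(hlo,smin,60),(hhi,255,255))
    k=np.zeros_like(m); l,t,r,b=box; k[t:b,l:r]=m[t:b,l:r]
    n,_,st,c=cv2.connectedComponentsWithStats(k)
    return [(c[i].round(1).tolist(),int(st[i,4])) for i in range(1,n) if st[i,4]>=amin]
E
python3 - <<'E'
from h import *
im=shot("top")
for nm,h,b in (("orange",(5,22),(250,155,310,203)),("blue",(95,130),(245,220,310,270))):
    print(nm)
    for c,a in blobs(im,*h,b): print(c,a,world(im,*c,25).round(1),world(im,*c,41).round(1))
for nm,h,b in (("plugO",(5,22),(415,180,460,230)),("plugB",(95,130),(105,180,150,230))):
    for c,a in blobs(im,*h,b): print(nm,c,a,world(im,*c,80).round(1))
c=[im["bgr"][y:y+68,x:x+90] for x,y in ((100,170),(375,170),(240,145),(235,210))]
r=[cv2.resize(k,None,fx=4.4,fy=4.4,interpolation=cv2.INTER_CUBIC) for k in c]
cv2.imwrite("pics/crops.png",np.vstack([np.hstack(r[:2]),np.hstack(r[2:])]))
E
```

```text
orange
[261.0, 174.5] 68 [694.4  52.7] [692.1  52. ]
[278.6, 177.1] 119 [685.4  -4.5] [683.2  -4.5]
[296.5, 180.5] 67 [673.8 -62.7] [671.7 -61.9]
blue
[256.4, 242.5] 67 [473.7  68.9] [474.1  68. ]
[274.7, 245.3] 112 [464.2  10. ] [464.7   9.8]
[292.4, 247.7] 66 [456. -47.] [456.6 -46.5]
plugO [438.1, 207.7] 205 [ 577.8 -498.7]
plugB [125.0, 204.7] 195 [595.6 473.3]
```

View pics/crops.png

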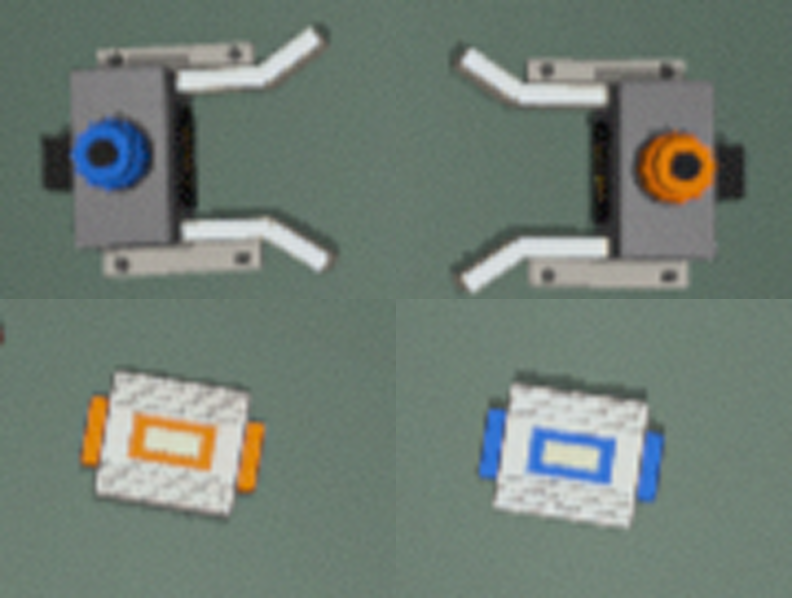

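Run:
```python
from h import *
im=shot("top")
g=im["bgr"].min(2).astype(float)
for nm,cols,spl,(r0,r1,r2) in (("left",range(142,159),(161,172),(175,202,240)),("right",range(494-100,0,-1),None,None)):
    if nm=="right": cols=range(496-102+0,512-100+0); cols=range(495-100,512-100); r0,r1,r2=175,205,240
    L=[]
    for a,b in ((r0,r1),(r1,r2)):
        P=[]
        for u in cols:
            w=np.clip(g[a:b,u]-150,0,None)
            if w.sum()>60: P.append(world(im,u,(w*np.arange(a,b)).sum()/w.sum(),30))
        P=np.array(P); k=np.polyfit(P[:,1],P[:,0],1); L.append(k); print(nm,len(P),k,"resid",np.std(P[:,0]-np.polyval(k,P[:,1])).round(2),"y",P[[0,-1],1])
    m=np.mean(L,0); print(nm,"slope deg",np.degrees(np.arctan(m[0])),"mid x at |y|=300,400,450",[np.polyval(m,(1 if nm=="left" else -1)*q).round(1) for q in (300,400,450)],"gap",np.diff([np.polyval(k,400 if nm=="left" else -400) for k in L]))
# contact block top face (z=56) near edge, and plug hole
for nm,box,(u0,u1) in (("left",(100,170,160,240),(100,160)),("right",(415,170,465,240),(415,465))):
    gg=im["bgr"].max(2).astype(float)
    row=gg[188:192 if nm=="left" else 193].mean(0); print(nm,row[u0:u1].astype(int).tolist())
```

```text
left 17 [-3.99437357e-02  6.72649810e+02] resid 0.69 y [438.12483799 386.33001985]
left 17 [-6.91270034e-02  5.68877149e+02] resid 0.91 y [436.95126533 385.40500817]
left slope deg -3.1215543488269835 mid x at |y|=300,400,450 [np.float64(604.4), np.float64(598.9), np.float64(596.2)] gap [-115.44596785]Traceback (most recent call last):
  File "<stdin>", line 4, in <module>
TypeError: cannot unpack non-iterable NoneType object
```

```bash
python3 - <<'E'
from h import *
im=shot("top")
g=im["bgr"].min(2).astype(float)
L=[]
for a,b in ((175,207),(207,245)):
    P=[]
    for u in range(404,421):
        w=np.clip(g[a:b,u]-150,0,None)
        if w.sum()>60: P.append(world(im,u,(w*np.arange(a,b)).sum()/w.sum(),30))
    P=np.array(P); k=np.polyfit(P[:,1],P[:,0],1); L.append(k); print(len(P),k,np.std(P[:,0]-np.polyval(k,P[:,1])).round(2),P[[0,-1],1])
m=np.mean(L,0); print("right deg",np.degrees(np.arctan(m[0])),[np.polyval(m,-q).round(1) for q in (300,400,450)],"gap",[np.polyval(k,-400) for k in L])
print("contact face y", world(im,140,204,56),world(im,424.8,207,56))
print("plug hole L",world(im,123,204.5,86),"R",world(im,440.5,207.5,86))
E
python3 -m jog '{"claw":[1,1],"xyz":[[0,0,0],[0,0,0]],"twist":[[0,0,-0.05],[0,0,0]]}'
```

```text
17 [1.96914961e-02 6.45350596e+02] 0.8 [-409.99041683 -461.73257699]
17 [5.95681440e-02 5.46892649e+02] 0.8 [-407.04957505 -458.48269923]
right deg 2.2694338630673556 [np.float64(584.2), np.float64(580.3), np.float64(578.3)] gap [np.float64(637.4739971214092), np.float64(523.0653918339485)]
contact face y [599.21937196 435.03539569] [ 581.82159827 -466.26764611]
plug hole L [595.85988128 477.16617014] R [ 577.99345581 -503.73380855]
clock: 1.4
eef_pos: [230.7, 607.7, 231.4]
tool_rot: [3.141, -0.0, 2.934]
force: [-0.2, -0.2, -0.6]
width: 85.3
gripper_force: 0.0
```

```bash
python3 -m jog '{"claw":[1,1,1,1,1,1,1,1,1,1],"xyz":[[0,0,0],[0,0,0],[0,0,0],[0,0,0],[0,0,0],[0,0,0],[0,0,0],[0,0,0],[0,0,0],[0,0,0]],"twist":[[0,0,0.054],[0,0,0.054],[0,0,0.054],[0,0,0.054],[0,0,0.054],[0,0,0.054],[0,0,0.054],[0,0,0.054],[0,0,0.058],[0,0,0]]}'; python3 -m jog '{"claw":[1,1,1,1,1,1,1,1,1,1,1,1],"xyz":[[-0.38,0.46,0],[-0.38,0.46,0],[-0.38,0.46,0],[-0.38,0.46,0],[-0.38,0.46,0],[-0.38,0.46,0],[-0.38,0.46,0],[-0.38,0.46,0],[-0.38,0.46,0],[-0.38,0.46,0],[-0.38,0.46,0],[-0.38,0.46,0]],"twist":[[0,0,0],[0,0,0],[0,0,0],[0,0,0],[0,0,0],[0,0,0],[0,0,0],[0,0,0],[0,0,0],[0,0,0],[0,0,0],[0,0,0]]}'
```

```text
clock: 2.65
eef_pos: [230.4, 607.8, 231.2]
tool_rot: [3.141, 0.0, 1.396]
force: [-0.9, -0.3, -0.0]
width: 85.7
gripper_force: 0.0
clock: 4.15
eef_pos: [696.4, 61.5, 231.5]
tool_rot: [3.141, -0.001, 1.399]
force: [-0.1, 0.2, -0.7]
width: 85.3
gripper_force: 0.0
```

```bash
python3 -m jog '{"claw":[1,1,1,1,1],"xyz":[[-0.02,-0.01,0.5],[0,0,0.5],[0,0,0.5],[0,0,0.38],[0,0,0]],"twist":[[0,0,0],[0,0,0],[0,0,0],[0,0,0],[0,0,0]]}'
python3 - <<'E'
from h import *
for n,(u,v) in (("side",(300,205)),("top",(270,175))):
    im=shot(n); c=im["bgr"][v-45:v+45,u-45:u+45]; cv2.imwrite(f"pics/a_{n}.png",cv2.resize(c,(400,400),interpolation=cv2.INTER_CUBIC))
cv2.imwrite("pics/a.png",np.hstack([cv2.imread(f"pics/a_{n}.png") for n in ("side","top")]))
E
```

```text
clock: 4.78
eef_pos: [691.1, 61.1, 40.0]
tool_rot: [-3.135, 0.001, 1.398]
force: [-0.2, -0.6, -0.1]
width: 85.6
gripper_force: 0.0
```

View pics/a.png

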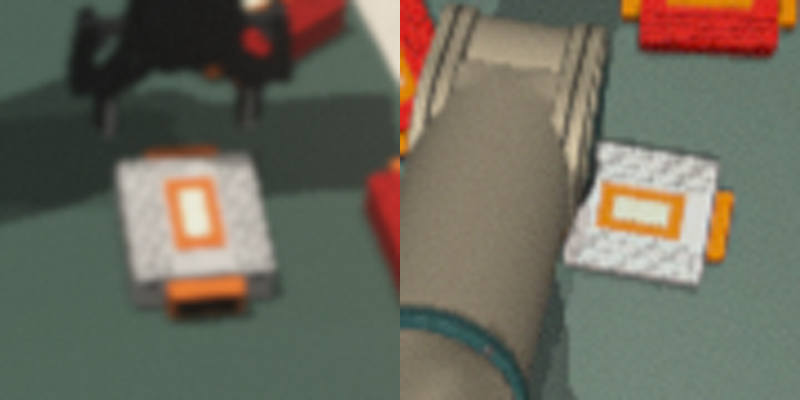

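The side view shows the open fingers (crop 108 and 247) straddling the trailing orange connector (crop 180,152), clear of the red module. I'll lower the rest of the way and close lightly.

```bash
python3 -m jog '{"claw":[1,1,1],"xyz":[[0,0.04,0.15],[0,0,0.15],[0,0,0]],"twist":[[0,0,0],[0,0,0],[0,0,0]]}'; python3 -m jog '{"claw":[0.6,0.6,0,0,0,0],"xyz":[[0,0,0],[0,0,0],[0,0,0],[0,0,0],[0,0,0],[0,0,0]],"twist":[[0,0,0],[0,0,0],[0,0,0],[0,0,0],[0,0,0],[0,0,0]]}'
```

```text
clock: 5.25
eef_pos: [696.5, 60.5, 11.8]
tool_rot: [-3.139, 0.001, 1.397]
force: [-0.6, 0.2, 0.2]
width: 85.3
gripper_force: 0.0
clock: 6.0
eef_pos: [697.4, 60.7, 14.3]
tool_rot: [-3.141, -0.001, 1.396]
force: [-3.7, 0.4, 4.5]
width: 48.2
gripper_force: 61.9
```

```bash
python3 -m jog '{"claw":[0,0,0,0,0,0,0,0,0,0,0,0],"xyz":[[-0.15,-0.03,0],[-0.29,-0.07,0],[-0.29,-0.07,0],[-0.29,-0.07,0],[-0.29,-0.07,0],[-0.29,-0.07,0],[-0.29,-0.07,0],[-0.29,-0.07,0],[-0.29,-0.07,0],[-0.29,-0.03,0],[0,0,0],[0,0,0]],"twist":[[0,0,0],[0,0,0],[0,0,0],[0,0,0],[0,0,0],[0,0,0],[0,0,0],[0,0,0],[0,0,0],[0,0,0],[0,0,-0.022],[0,0,-0.022]]}'
python3 - <<'E'
from h import *
im=shot("side","pics/s2.png")
im=shot("top"); c=im["bgr"][150:250,300:460]; cv2.imwrite("pics/b.png",cv2.resize(c,None,fx=5,fy=5,interpolation=cv2.INTER_CUBIC))
for c,a in blobs(im,5,22,(330,180,410,240)): print(c,a,world(im,*c,25).round(1),world(im,*c,41).round(1))
print(readout.read_state()["eef_pos"],readout.read_state()["tool_rot"])
E
```

```text
clock: 7.5
eef_pos: [586.8, -203.3, 14.2]
tool_rot: [-3.139, 0.002, 1.533]
force: [-5.4, -1.9, 7.8]
width: 48.2
gripper_force: 62.8
[379.9, 214.2] 13 [ 561.7 -331.5] [ 560.9 -327.5]
[ 586.93029298 -203.29967455   14.2053156 ] [-3.13948657e+00  2.05192349e-03  1.53342539e+00]
```

View pics/b.png

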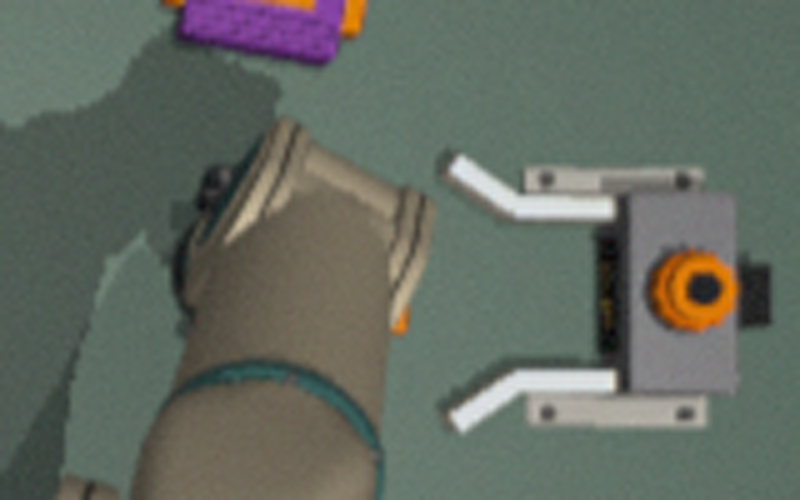

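The visible tip of the leading orange connector (crop 400,325) is within 3 mm of where I expected it, and the module points at the right cradle. I'll slide it in.

```bash
python3 -m jog '{"claw":[0,0,0,0,0],"xyz":[[-0.15,0.01,0],[-0.15,0,0],[-0.15,0,0],[-0.1,0,0],[0,0,0]],"twist":[[0,0,0],[0,0,0],[0,0,0],[0,0,0],[0,0,0]]}';  python3 -m jog '{"claw":[0,0,0,0,0,0],"xyz":[[-0.1,0,0],[-0.1,0,0],[-0.1,0,0],[-0.1,0,0],[-0.1,0,0],[0,0,0]],"twist":[[0,0,0],[0,0,0],[0,0,0],[0,0,0],[0,0,0],[0,0,0]]}'
python3 - <<'E'
from h import *
im=shot("side"); c=im["bgr"][290:410,240:400]; cv2.imwrite("pics/c.png",cv2.resize(c,None,fx=5,fy=5,interpolation=cv2.INTER_CUBIC))
E
```

```text
clock: 8.22
eef_pos: [589.0, -253.8, 14.3]
tool_rot: [3.14, -0.003, 1.535]
force: [0.6, 3.4, 5.6]
width: 47.9
gripper_force: 62.6
clock: 8.98
eef_pos: [587.5, -303.2, 14.3]
tool_rot: [3.14, -0.003, 1.536]
force: [1.1, 5.4, 5.5]
width: 48.2
gripper_force: 62.6
```

View pics/c.png

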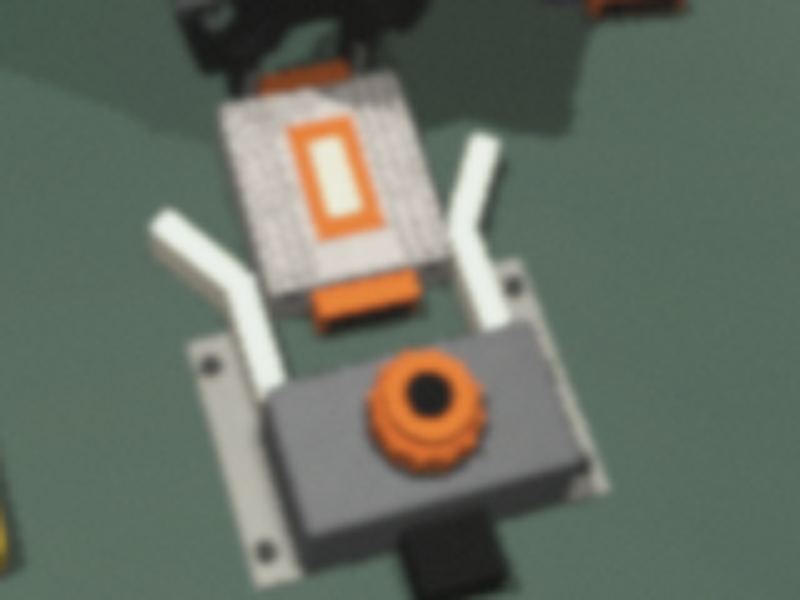

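```bash
python3 -m jog '{"claw":[0,0,0,0],"xyz":[[-0.06,-0.03,0],[-0.07,0,0],[-0.07,0,0],[0,0,0]],"twist":[[0,0,0],[0,0,0],[0,0,0],[0,0,0]]}'; python3 -m jog '{"claw":[0.66,0.66,0.66,0.66,0.66],"xyz":[[0,0,0],[0,0,0],[-0.04,0,0],[-0.04,0,0],[0,0,0]],"twist":[[0,0,0],[0,0,0],[0,0,0],[0,0,0],[0,0,0]]}'
```

```text
clock: 9.52
eef_pos: [584.1, -322.0, 14.3]
tool_rot: [3.14, -0.005, 1.536]
force: [1.3, 7.4, 6.4]
width: 48.2
gripper_force: 62.8
clock: 10.15
eef_pos: [582.0, -330.1, 13.3]
tool_rot: [-3.14, -0.005, 1.536]
force: [-0.8, 8.1, 5.8]
width: 56.3
gripper_force: 3.7
```

```bash
python3 -m jog '{"claw":[0.66,0.66,0.66],"xyz":[[-0.04,0,0],[-0.04,0,0],[0,0,0]],"twist":[[0,0,0],[0,0,0],[0,0,0]]}'; python3 -m jog '{"claw":[0.66,0.66,0.66],"xyz":[[-0.02,0,0],[-0.02,0,0],[0,0,0]],"twist":[[0,0,0],[0,0,0],[0,0,0]]}'
```

```text
clock: 10.52
eef_pos: [582.2, -339.1, 13.2]
tool_rot: [-3.141, -0.004, 1.536]
force: [0.5, 5.8, 3.7]
width: 56.2
gripper_force: 2.8
clock: 10.9
eef_pos: [582.2, -340.3, 13.2]
tool_rot: [-3.14, -0.008, 1.537]
force: [-0.5, 10.3, 6.7]
width: 56.1
gripper_force: 5.0
```

```bash
python3 -m jog '{"claw":[0.66,0.66,0.66],"xyz":[[-0.04,0,0],[-0.04,0,0],[0,0,0]],"twist":[[0,0,0],[0,0,0],[0,0,0]]}'
python3 - <<'E'
from h import *
im=shot("side"); c=im["bgr"][290:410,240:400]; cv2.imwrite("pics/d.png",cv2.resize(c,None,fx=5,fy=5,interpolation=cv2.INTER_CUBIC))
E
```

```text
clock: 11.28
eef_pos: [582.1, -340.3, 13.2]
tool_rot: [-3.137, -0.019, 1.539]
force: [-2.4, 22.3, 15.1]
width: 56.2
gripper_force: 11.5
```

View pics/d.png

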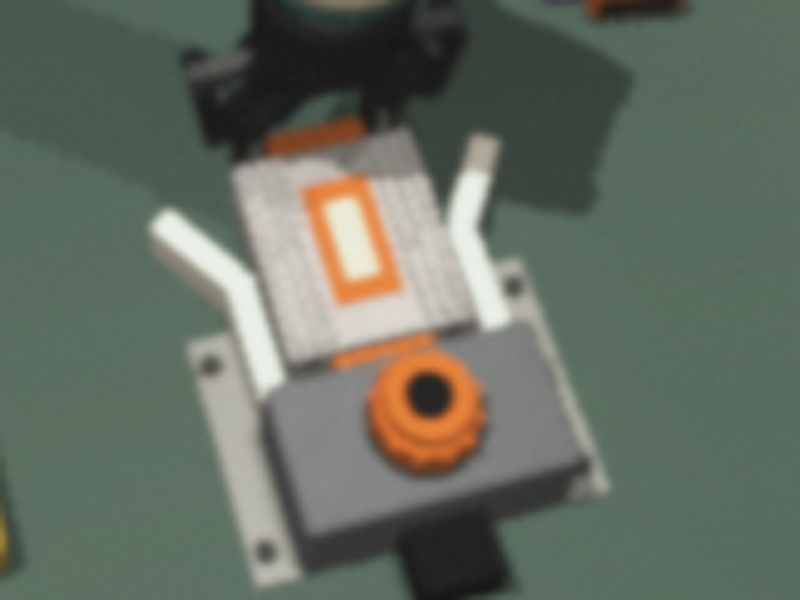

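The orange module is against the block: a firm stop at 22 N, square between the rails (crop 350,240), with its connector touching the contact face. I'll back off and go to the blue module.

```bash
python3 -m jog '{"claw":[0.66,0.66,0.66,0.8,1,1,1],"xyz":[[0.1,0,0],[0.15,0,0],[0.15,0,0],[0,0,-0.5],[0,0,-0.6],[0,0,-0.2],[0,0,0]],"twist":[[0,0,0],[0,0,0],[0,0,0],[0,0,0],[0,0,0],[0,0,0],[0,0,0.038]]}'; python3 -m jog '{"claw":[1,1,1,1,1,1],"xyz":[[0.47,-0.33,0],[0.47,-0.33,0],[0.47,-0.33,0],[0.47,-0.33,0],[0.47,-0.33,0],[0,0,0]],"twist":[[0,0,0],[0,0,0],[0,0,0],[0,0,0],[0,0,0],[0,0,0]]}'
python3 - <<'E'
from h import *
im=shot("top")
for c,a in blobs(im,5,22,(380,180,430,230)): print(c,a,world(im,*c,25).round(1),world(im,*c,41).round(1))
for c,a in blobs(im,95,130,(245,220,310,270)): print(c,a,world(im,*c,25).round(1))
E
```

```text
clock: 12.2
eef_pos: [584.1, -314.5, 146.1]
tool_rot: [3.137, 0.002, 1.412]
force: [-0.5, 0.2, -0.4]
width: 85.1
gripper_force: 0.0
clock: 12.95
eef_pos: [453.6, -51.2, 143.1]
tool_rot: [-3.138, -0.002, 1.422]
force: [0.9, -1.2, -0.4]
width: 85.1
gripper_force: 0.0
[384.0, 207.7] 80 [ 582.6 -345.3] [ 581.6 -341.1]
[420.5, 208.2] 66 [ 580.  -463.6] [ 579.  -457.9]
[403.4, 207.5] 126 [ 582.7 -408.2] [ 581.7 -403.2]
[256.4, 242.4] 64 [474.1  68.9]
[274.0, 245.1] 98 [464.9  12.2]
```

```bash
python3 -m jog '{"claw":[1,1,1,1,1],"xyz":[[-0.03,0.02,0.3],[0,0,0.4],[0,0,0.3],[0,0,0],[0,0,0]],"twist":[[0,0,0],[0,0,0],[0,0,0],[0,0,0],[0,0,0]]}'
python3 - <<'E'
from h import *
im=shot("side"); c=im["bgr"][180:270,175:295]; cv2.imwrite("pics/e.png",cv2.resize(c,None,fx=5,fy=5,interpolation=cv2.INTER_CUBIC))
E
```

```text
clock: 13.62
eef_pos: [458.5, -60.2, 44.0]
tool_rot: [3.14, 0.001, 1.414]
force: [-0.2, 0.2, -0.5]
width: 85.5
gripper_force: 0.0
```

View pics/e.png

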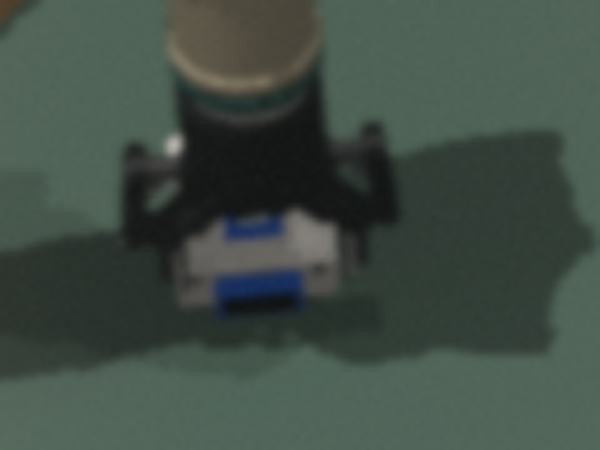

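Run:
```python
from h import *
im=shot("side")
o=np.array([175,180])
for P in ((458.5,-60,57),(458.5+57*.988,-60-57*.15,57),(458.5-57*.988,-60+57*.15,57),(456,-47,20)): print(P,(pix(im,P)-o)*5)
for c,a in blobs(im,95,130,(175,180,295,270)): print(c,a,(np.array(c)-o)*5,world(im,*c,19))
```

```text
(458.5, -60, 57) [262.03850553 269.71357999]
(514.816, -68.55, 57) [364.61343241 259.85598415]
(402.18399999999997, -51.45, 57) [158.54265009 279.65967836]
(456, -47, 20) [256.12712383 292.87362825]
[224.9, 225.1] 33 [249.5 225.5] [463.17976903   2.57281405]
[226.1, 236.6] 73 [255.5 283. ] [457.31659395 -39.28795315]
```

The fingers (crop 165,270 and 355,260) project where they should: around the blue connector (crop 258,290), still about 45 mm up. I'll correct a little and lower.

```bash
python3 -m jog '{"claw":[1,1,1,1],"xyz":[[0.05,-0.04,0.08],[0,0,0.16],[0,0,0.1],[0,0,0]],"twist":[[0,0,0],[0,0,0],[0,0,0],[0,0,0]]}'; python3 -m jog '{"claw":[0.6,0.6,0,0,0,0],"xyz":[[0,0,0],[0,0,0],[0,0,0],[0,0,0],[0,0,0],[0,0,0]],"twist":[[0,0,0],[0,0,0],[0,0,0],[0,0,0],[0,0,0],[0,0,0]]}'
```

```text
clock: 14.22
eef_pos: [454.0, -52.9, 8.9]
tool_rot: [-3.14, 0.001, 1.416]
force: [0.3, -0.1, 0.1]
width: 85.5
gripper_force: 0.0
clock: 14.98
eef_pos: [454.7, -53.5, 10.2]
tool_rot: [3.141, -0.001, 1.415]
force: [-1.0, -0.2, 6.3]
width: 48.8
gripper_force: 60.7
```

```bash
python3 -m jog '{"claw":[0,0,0,0,0,0,0,0,0,0,0,0],"xyz":[[0.14,0.07,0],[0.26,0.12,0],[0.26,0.12,0],[0.26,0.13,0],[0.26,0.13,0],[0.26,0.13,0],[0.26,0.13,0],[0.26,0.13,0],[0.26,0.13,0],[0.25,0.11,0],[0,0,0],[0,0,0]],"twist":[[0,0,0],[0,0,0],[0,0,0],[0,0,0],[0,0,0],[0,0,0],[0,0,0],[0,0,0],[0,0,-0.016],[0,0,-0.016],[0,0,-0.018],[0,0,-0.018]]}'
python3 - <<'E'
from h import *
im=shot("side"); c=im["bgr"][90:210,190:310]; a=cv2.resize(c,(400,400),interpolation=cv2.INTER_CUBIC)
im=shot("top"); c=im["bgr"][160:250,100:230][:,:90+10][:90,:90]; c=im["bgr"][155:255,130:230]; b=cv2.resize(c,(400,400),interpolation=cv2.INTER_CUBIC)
cv2.imwrite("pics/f.png",np.hstack([a,b]))
for c,a in blobs(im,95,130,(150,170,260,250)): print(c,a,world(im,*c,25).round(1))
E
```

```text
clock: 16.48
eef_pos: [612.7, 173.7, 10.4]
tool_rot: [3.137, -0.001, 1.63]
force: [3.5, 1.9, 1.0]
width: 48.3
gripper_force: 61.8
```

View pics/f.png

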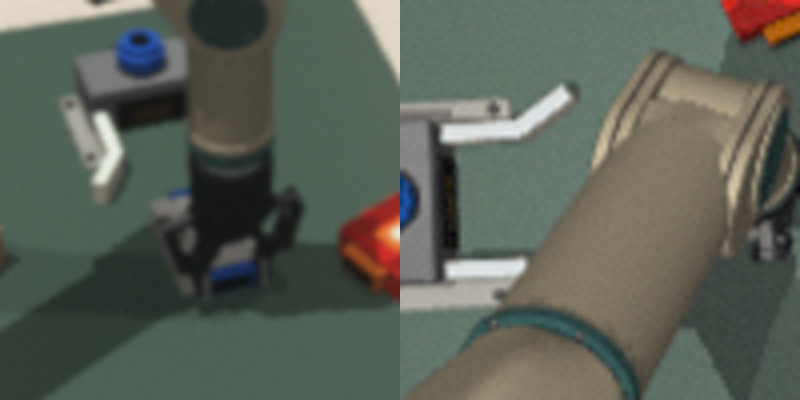

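The blue module is in the grip in front of the left cradle, with its leading blue edge at side crop (180,193) and nothing in its way. I'll slide it in.

```bash
python3 -m jog '{"claw":[0,0,0,0,0],"xyz":[[0.15,-0.01,0],[0.15,0,0],[0.15,0,0],[0.1,0,0],[0,0,0]],"twist":[[0,0,0],[0,0,0],[0,0,0],[0,0,0],[0,0,0]]}';  python3 -m jog '{"claw":[0,0,0,0,0,0],"xyz":[[0.1,0,0],[0.1,0,0],[0.1,0,0],[0.1,0,0],[0.1,0,0],[0,0,0]],"twist":[[0,0,0],[0,0,0],[0,0,0],[0,0,0],[0,0,0],[0,0,0]]}'
```

```text
clock: 17.2
eef_pos: [606.6, 223.9, 10.3]
tool_rot: [3.141, 0.005, 1.626]
force: [0.1, -4.7, 6.3]
width: 48.3
gripper_force: 62.9
clock: 17.95
eef_pos: [603.9, 273.2, 10.3]
tool_rot: [3.141, 0.006, 1.626]
force: [0.9, -5.9, 6.7]
width: 48.4
gripper_force: 62.9
```

```bash
python3 -m jog '{"claw":[0,0,0,0],"xyz":[[0.06,0.02,0],[0.07,0,0],[0.07,0,0],[0,0,0]],"twist":[[0,0,0],[0,0,0],[0,0,0],[0,0,0]]}'; python3 -m jog '{"claw":[0.66,0.66,0.66,0.66,0.66],"xyz":[[0,0,0],[0,0,0],[0.05,0,0],[0.05,0,0],[0,0,0]],"twist":[[0,0,0],[0,0,0],[0,0,0],[0,0,0],[0,0,0]]}'; python3 -m jog '{"claw":[0.66,0.66,0.66],"xyz":[[0.05,0,0],[0.05,0,0],[0,0,0]],"twist":[[0,0,0],[0,0,0],[0,0,0]]}'
```

```text
clock: 18.45
eef_pos: [604.9, 292.3, 10.3]
tool_rot: [3.141, 0.007, 1.625]
force: [0.6, -7.7, 6.2]
width: 48.6
gripper_force: 63.0
clock: 19.08
eef_pos: [603.2, 306.2, 9.1]
tool_rot: [-3.141, 0.002, 1.629]
force: [0.2, -4.8, 1.2]
width: 56.4
gripper_force: 2.4
clock: 19.45
eef_pos: [602.7, 316.6, 9.1]
tool_rot: [-3.141, 0.001, 1.629]
force: [1.0, -5.8, 1.7]
width: 56.3
gripper_force: 2.3
```

```bash
python3 -m jog '{"claw":[0.66,0.66,0.66],"xyz":[[0.04,0,0],[0.04,0,0],[0,0,0]],"twist":[[0,0,0],[0,0,0],[0,0,0]]}';python3 -m jog '{"claw":[0.66,0.66,0.66],"xyz":[[0.04,0,0],[0.04,0,0],[0,0,0]],"twist":[[0,0,0],[0,0,0],[0,0,0]]}'
```

```text
clock: 19.82
eef_pos: [602.6, 316.9, 9.2]
tool_rot: [-3.14, 0.011, 1.626]
force: [-1.1, -16.5, 4.9]
width: 56.2
gripper_force: 8.2
clock: 20.2
eef_pos: [602.5, 316.8, 9.2]
tool_rot: [-3.138, 0.021, 1.623]
force: [-2.3, -27.9, 8.5]
width: 56.4
gripper_force: 14.2
```

Firm stop at 28 N. I'll back away and check both modules.

```bash
python3 -m jog '{"claw":[0.66,0.66,0.66,0.8,1,1,1,1,1,1,1,1],"xyz":[[-0.15,0,0],[-0.15,0,0],[-0.15,0,0],[0,0,-0.5],[0,0,-0.6],[0,0,-0.2],[-0.6,0,0],[-0.6,0,0],[-0.6,0,0],[-0.6,0,0],[0,0,0],[0,0,0]],"twist":[[0,0,0],[0,0,0],[0,0,0],[0,0,0],[0,0,0],[0,0,0],[0,0,0],[0,0,0],[0,0,0],[0,0,0],[0,0,0],[0,0,0]]}'
python3 - <<'E'
from h import *
im=shot("top"); c=im["bgr"][165:245,95:255]; s=shot("side")["bgr"][90:170,190:350]
cv2.imwrite("pics/g.png",np.hstack([cv2.resize(k,(400,200),interpolation=cv2.INTER_CUBIC) if 0 else cv2.resize(k[:,:100],(400,320),interpolation=cv2.INTER_CUBIC) for k in (c,s)]))
for nm,h,b in (("O",(5,22),(375,180,430,230)),("B",(95,130),(105,180,190,230))):
    for c,a in blobs(im,*h,b): print(nm,c,a,world(im,*c,25).round(1),world(im,*c,41).round(1))
E
```

```text
clock: 21.7
eef_pos: [618.0, 49.8, 138.7]
tool_rot: [-3.141, -0.002, 1.629]
force: [0.2, 0.9, -0.1]
width: 85.5
gripper_force: 0.0
O [384.0, 207.6] 81 [ 582.9 -345.3] [ 582.  -341.1]
O [420.5, 208.4] 67 [ 579.3 -463.5] [ 578.4 -457.9]
O [403.4, 207.5] 126 [ 582.7 -408.2] [ 581.7 -403.2]
B [179.0, 203.3] 80 [602.7 319.3] [601.5 315.3]
B [125.0, 204.8] 199 [599.4 494.4] [598.2 488.3]
B [142.3, 205.1] 66 [597.9 438.3] [596.8 432.8]
B [160.0, 204.2] 113 [600.3 380.9] [599.2 376.2]
```

View pics/g.png

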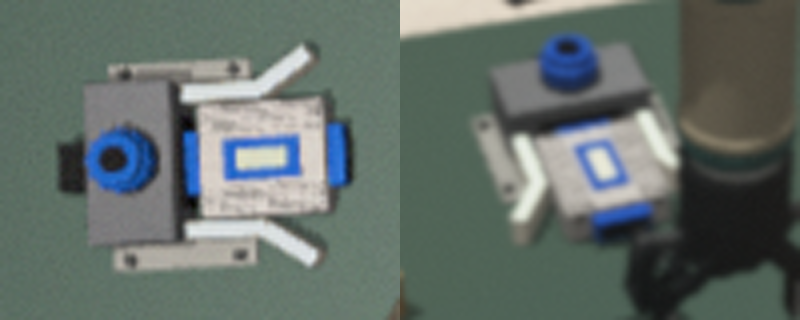

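The blue module is square between the rails and against the block (top crop 260,155). The orange module's measured pose has not changed since it was docked. I'm handing the job in.

```bash
python3 -c "
from cell import order; print(order.finish_job())"
```

```text
the job is handed in; nothing more can be done
None
```

Both modules are docked and the job is handed in: orange in the right cradle, blue in the left, each pushed to a firm stop, by the camera square between its rails, with the arm clear at about 22 s; the judge returned no verdict.

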